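# Fetch the sharpening stone from under the drying rack with the reacher

### The arm

A 7-joint arm with a two-finger parallel gripper is mounted at the origin on a cart in front of the work surface, level with it; the furniture and walls round the work are solid. World frame = base frame: x ahead of the robot, y to its left, z up, the work surface at z = 0. Lengths are in m, angles in rad, forces in N, time in s.
With the tool pointing down it reaches from about 0.35 to 0.9 m from the base axis. Payload 8.1 kg.
Tool frame: the origin (TCP) lies at the very end of the fingers, on their centre line; the grasp point (between the pads) lies 19 mm behind it; z points along the fingers, y is the line along which they close (so a half turn about z gives the same grasp; the last joint's range is limited). The gripper opens to 92 mm and grips with 3 to 60 N. Pads are 19 mm wide; open, the fingers measure 130 mm over their backs; the gripper's body (75 mm by 190 mm) begins 47 mm behind the grasp point.
Start: joints at [-1.217, 0.434, 0.025, 1.573, -0.012, 1.134, -0.075], TCP at [0.276, 0.561, 0.227] pointing down, gripper open.
Joint ranges: [-2.62, 2.62], [-0.44, 2.09], [-1.27, 1.32], [0.08, 2.57], [-1.32, 4.46], [0.12, 2], [-2.74, 2.74]. Speed limits (rad/s): [2.22, 2.22, 3.01, 3.01, 3.14, 3.14, 3.14].

### API

Orientations are given as a rotation vector (axis times angle).
In Python, from cell import arm gives the robot as it stands.
- The arm moves only by the tool jog_arm, never from a script. Its argument "rows" is a list of rows, each a list of 3 entries, a list of its own where there are three numbers: the shift along the world's x, y, z in cm, then the turn, a rotation vector about the world's x, y, z in degrees, then the opening, from 0 (shut) to 1 (fully open). A call has 1 to 8 rows; each row is the pose to reach, as a shift and turn from the pose commanded when the call began; what a row does not reach only later rows make up. A row lasts 1/8 s, in which the tool goes at most 62.5 mm and 10.7 degrees, less where a joint would pass 70% of its speed; a pose out of reach is approached as far as the arm can. A call with a gripper value outside its range is refused whole. The fingers move at their own pace and stop on an object; "newtons" is the grip in N (left out, the last holds). Time passes only in rows, so rows that repeat a pose let the fingers close. It gives the time, the measured TCP pose, the force, the opening and the grip force at its end, in the units of the state.
- arm.observe(): the state, without advancing time (a new reading comes with each control period).
- arm.get_image(name): name is "scene" or "top"; returns a dict with "img" (400x640x3 uint8, red, green, blue), "depth" (400x640 float32, m along the optical axis (not along the pixel's ray), 0 where there is no reading), "fx", "fy", "cx", "cy" (pixels), "dist_coeffs" ([k1, k2, p1, p2, k3] as OpenCV has them; the pictures are not rectified), "rvec" (rotation vector, rad) and "tvec" (3), from world to camera coordinates, as OpenCV has them. Camera axes: x right, y down, z forward; pixel columns grow to the right and rows downward; lengths in m; the calibration is good to about 2 mm. A picture is of the moment at which its call begins.
- arm.sign_off(): hands the job in; it is judged then, once.
The state is a dict: "clock": time; "joints": joint angles; "dq": joint speeds; "joint_efforts": joint torques, N m; "position": TCP position; "ee_rot": TCP orientation; "force": force on the tool from outside, world axes, zero at the start; "ft_torque": the same for the moment, N m; "width": opening from 0.0 (shut) to 1.0 (fully open); "gripper_force": force on a finger pad.
Only numpy, scipy, OpenCV 4.12 (cv2) and the standard library are available. Lean on these libraries where they do the work, as an engineer would, in place of code of your own. Each camera call takes 0.05 s, during which the arm holds its last target. There are 200 camera calls.

### The job

The oil stone has slid under the slatted drying rack, where no hand fits. Take the reacher, slide its open jaws over the stone's near end and squeeze the trigger just hard enough to keep hold, without overstraining its light plastic jaws; draw the stone out between the jaws until all of it lies in the open in front of the rack, then let the trigger spring back and leave reacher and stone lying flat on the table. Do not shift the rack, nor disturb the pieces and the tin drying on it or the dividers beside it.

Things in the scene. Friction and masses are not known exactly. Their poses are not given: they have to be found in the camera images.
- reacher: Pick-up reacher lying on its side, 0.23 kg, under 36 mm high. Origin: at table height below the shaft's axis. x: along the shaft to the jaws; y: from the shaft to the pistol grip's free end; z up. Black grip bar (34 mm high): x -31 to -9, y -14 to 90 mm. Black housing: x -31 to 70, y -14 to 14 mm, 34 mm high. Shaft 14 mm thick, at height 18 mm, to x 155. Yoke 42 mm wide, to x 175 mm.
- reacher_grip (a point): Point midway between the outer faces of grip and trigger (reacher x 0, y 40, height 17 mm): pinch here from above, closing along reacher x. Grip and trigger are together 62 mm wide there at rest, 38 mm with the trigger fully squeezed. The grip bar itself does not move, so squeezing with a still gripper pushes the reacher forward by half of the trigger's travel.
- trigger (a joint): Red trigger's travel towards the grip, m: 0 at rest, 0.024 full. Its return spring takes 6 N to start, 0.32 N more per mm. Cables close both jaws: they meet the stone near half travel, and from there the trigger force climbs steeply, by some 15 N per mm, a third of that rise bearing on each jaw. 20 to 45 N on the trigger holds the stone; much more overstrains the jaws.
- trigger_bar (a point): Middle of the red trigger bar, 12 mm thick along reacher x, 30 mm high, spanning reacher y 18 to 86 mm; at rest at reacher x 25, y 40, height 17 mm. Its outer (+x) face is 6 mm ahead of this point.
- reacher_jaws (a point): Midway between the two black rubber jaw pads when open: 231 mm ahead of the reacher's origin, on the shaft's axis, 16 mm up. The pads are upright rollers, 16 mm in diameter, 4 to 28 mm above the table; open they are 82 mm apart inside, 98 mm outside. They close in the table's plane, to about 10 mm apart at full squeeze.
- jaw_l: Jaw on the reacher's +y side, light red plastic with a black rubber pad; origin at its pivot, reacher x 165, y 14 mm. It is overstrained by more than 15 N.
- jaw_r: The like jaw on the -y side, pivot at reacher x 165, y -14 mm. It is overstrained by more than 15 N.
- oil_stone: Grey sharpening stone, 50 mm (its x) by 150 mm (its y) by 24 mm high, 0.3 to 0.65 kg; origin at the centre of its underside. Lies under the rack, its length roughly along the rack's depth.
- stone_near (a point): Centre of the stone's end that faces the open front of the rack (75 mm along -y of the stone, 12 mm up).
- stone_far (a point): Centre of the stone's other end (75 mm along +y of the stone, 12 mm up).
- rack: Slatted wooden drying rack, 220 mm deep (x), 200 mm wide (y), 56 mm high, about 1.8 kg, standing loose; origin at the centre of its underside. Its open front looks along -x, at x = -110 mm. Side boards 18 mm thick leave 164 mm between them; a rail closes the back at x 98 mm; under the slats 46 mm are clear.
- paint_tin: Orange paint tin, 76 mm in diameter, 84 mm high, standing on the rack; origin at the centre of its underside.
- primed_piece: White carved piece, 49 x 90 x 9 mm, drying on the rack.
- primed_strip: White curved strip, 28 x 131 x 9 mm, drying on the rack near its side edge.
- carving_tip (a point): Fixed: the robot-side tip of the big white carving (up to 18 mm thick) that lies on the table to the right of the rack. The carving reaches from here away from the robot and up to 65 mm to the left, 55 mm to the right; keep reacher and stone on the robot's side of it.
- dividers: Steel dividers, 45 x 139 x 10 mm, lying on the table beside the way of the jaws.

How it is judged:
On the way, in this order (a step that is already met when the one before it is completed fails the run):
1. both jaws grip the stone while it lies under the rack (contact force between each of jaw_l, jaw_r and oil_stone above 2 N and x of stone_far in the frame of rack above 0.02 m), for 0.2 s.
2. the stone is out in front of the rack, still held between both jaws (contact force between each of jaw_l, jaw_r and oil_stone above 1 N and x of each of stone_far, stone_near in the frame of rack below -0.112 m), for 0.1 s.
At the end, for the whole second after the job is handed in: Both ends of the stone are in front of the rack's front face (by 2 mm or more); stone and reacher lie flat on the table, at rest; the trigger is back within 3 mm of rest and the jaws are off the stone (x of each of stone_far, stone_near in the frame of rack below -0.112 m and height (world z) of oil_stone below 0.008 m and angle between each of oil_stone, reacher's own z axis and vertical below 0.1 rad and height (world z) of reacher below 0.01 m and value of joint trigger below 0.003 m and contact force between each of jaw_l, jaw_r and oil_stone below 0.5 N and linear speed of each of oil_stone, reacher below 0.02 m/s); the robot touches nothing.
It fails at once if a jaw is overstrained (more than 15 N on it) (contact force between any of jaw_l, jaw_r and anything else above 15 N).
It fails at once if the rack is shifted by more than 12 mm (distance of rack from where it was at the start of the episode above 0.012 m).
It fails at once if a thing drying on the rack is disturbed (moved more than 20 mm) (distance of any of paint_tin, primed_piece, primed_strip from where it was at the start of the episode above 0.02 m).
It fails at once if the dividers are moved more than 20 mm (distance of dividers from where it was at the start of the episode above 0.02 m).
It also fails if it takes over 66 s, if anything falls off the work surface, if the arm or the gripper's body presses on something with over 40 N, if the wrist force passes 120 N, or if a joint passes its speed limit or range.

## Working session

There is one attempt and no reset: what is moved stays moved. The work goes in short steps, Python scripts to look and compute and a tool call to move; the robot and the scene stay as the last step left them, time stands still between calls to the robot, and variables do not carry over. Pictures are saved under pics/ and viewed, at most 10 in all, crops included, and the job is handed in when it is done.

Besides the shell and the picture viewer there is one more tool, called after ">>>" as name(argument=value, ...) on one line, values as JSON. jog_arm: Moves the arm, as the interface text tells. Its arguments: {"type":"object","properties":{"rows":{"type":"array","items":{"type":"array"}},"newtons":{"type":"number"}},"required":["rows"]}

```bash
mkdir -p pics; ls
cat > h.py <<'E'
import numpy as np, cv2
from cell import arm
def grab(n):
    d=arm.get_image(n); d['K']=np.array([[d['fx'],0,d['cx']],[0,d['fy'],d['cy']],[0,0,1]],float)
    d['R']=cv2.Rodrigues(np.array(d['rvec'],float))[0]; d['t']=np.array(d['tvec'],float).reshape(3); return d
def ray(d,uv,z):
    p=cv2.undistortPoints(np.array(uv,float).reshape(-1,1,2),d['K'],np.array(d['dist_coeffs'],float)).reshape(-1,2)
    r=np.c_[p,np.ones(len(p))]@d['R']; c=-d['R'].T@d['t']
    return c+r*((z-c[2])/r[:,2])[:,None]
def save(d,f): cv2.imwrite('pics/'+f,d['img'][:,:,::-1])
E
python3 - <<'E'
from h import *
for n in('top','scene'):
    d=grab(n); save(d,n+'0.png'); np.savez(n+'0.npz',**d); print(n,-d['R'].T@d['t'])
print(arm.observe())
E
```

```text
pics
top [0.27360486 0.24300186 1.41412398]
scene [-0.17548803  0.95288597  0.878554  ]
{'clock': 0.1, 'joints': array([-1.21659611,  0.43513987,  0.02497894,  1.57397629, -0.01155695,
        1.13401215, -0.07507143]), 'dq': array([ 0.0003904 , -0.00144067,  0.00026293, -0.0012757 , -0.00184071,
       -0.00050524,  0.00142423]), 'joint_efforts': array([ 1.43147365e-03, -6.69117737e+01,  9.86932777e-01, -3.15146434e+01,
       -6.06379774e-02,  3.72739148e-02,  7.19259856e-05]), 'position': array([0.27553964, 0.56048633, 0.22604341]), 'ee_rot': array([-7.11325222e-01, -3.05984907e+00,  2.17359694e-03]), 'force': array([ 0.65708155, -0.40524644,  0.30441593]), 'ft_torque': array([-0.02338979, -0.00147046,  0.02674648]), 'gripper_force': 0.0, 'width': 1.0001915701799753}
```

View pics/top0.png

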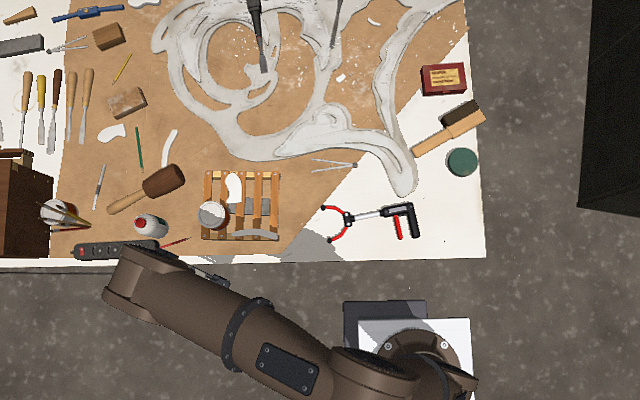

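View pics/scene0.png

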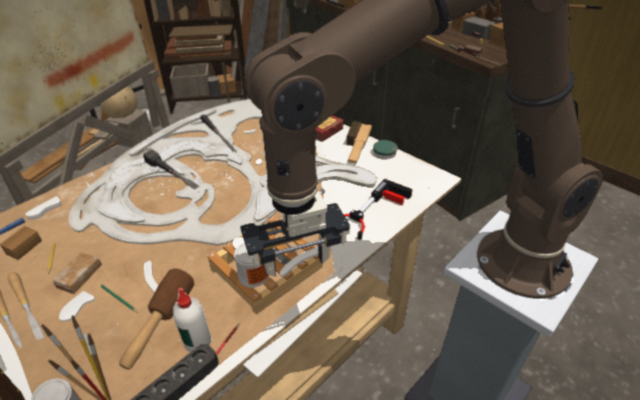

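The top view shows the reacher at about (320-420, 203-240) with its jaws pointing left. The rack is at (203-280, 170-240), the tin on it at (212, 215), the dividers at (335, 165) and the carving tip at about (405, 195). Next I'll zoom in.

Run:
```python
import numpy as np,cv2
d=np.load('top0.npz'); c=d['img'][145:260,190:430,::-1]
cv2.imwrite('pics/crop0.png',cv2.resize(c,None,fx=3.3,fy=3.3,interpolation=cv2.INTER_CUBIC))
from h import ray
D={k:d[k] for k in d.files}
print(ray(D,[(320,205),(418,205),(204,171),(279,172),(279,240),(203,240)],0).round(3))
```

```text
[[ 0.488  0.258  0.   ]
 [ 0.481 -0.031  0.   ]
 [ 0.602  0.607  0.   ]
 [ 0.592  0.379  0.   ]
 [ 0.388  0.381  0.   ]
 [ 0.393  0.607  0.   ]]
```

View pics/crop0.png

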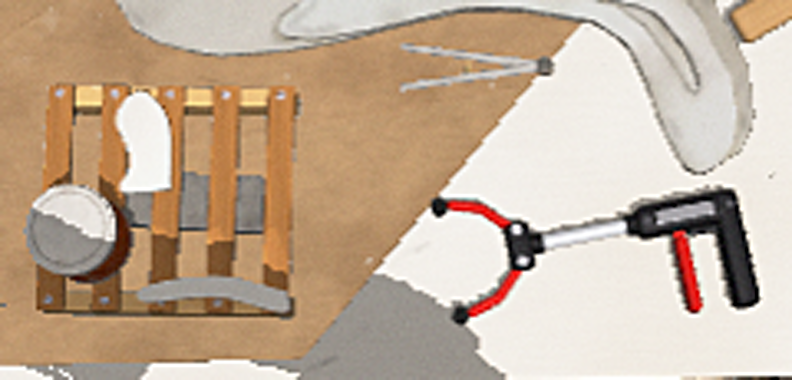

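The crop shows the stone through the slats, with its near end at about crop (265, 205). The pads are at (438, 206) and (460, 314), and the grip bar runs (725, 195)-(745, 300). I'll measure these using depth heights plus colour.

```bash
cat >> h.py <<'E'
def world(d):
    h,w=d['depth'].shape; u,v=np.meshgrid(np.arange(w),np.arange(h))
    p=cv2.undistortPoints(np.stack([u,v],-1).reshape(-1,1,2).astype(float),d['K'],np.array(d['dist_coeffs'],float)).reshape(-1,2)
    P=np.c_[p,np.ones(len(p))]*d['depth'].reshape(-1,1)
    return ((P-d['t'])@d['R']).reshape(h,w,3)
def rect(P):
    r=cv2.minAreaRect(P[:,:2].astype(np.float32)*1000); return r
E
python3 - <<'E'
from h import *
d=dict(np.load('top0.npz')); W=world(d); I=d['img'].astype(int); Z=W[...,2]
print('table z',np.median(Z[205:235,290:310]),Z[225:235,300:310].std())
hsv=cv2.cvtColor(d['img'],cv2.COLOR_RGB2HSV); S=hsv[...,1]; V=hsv[...,2]
def box(a,b,c,e): m=np.zeros(Z.shape,bool); m[b:e,a:c]=1; return m
def px(m): v,u=np.nonzero(m); return np.c_[u,v]
# stone
m=box(225,190,276,222)&(Z>.012)&(Z<.034)&(S<60)
P=ray(d,px(m),.024); print('stone',m.sum(),rect(P),P.min(0),P.max(0), np.median(Z[m]))
for u in range(225,276):
    v=np.nonzero(m[:,u])[0]
    if len(v)>5: print(u,v.min(),v.max(),ray(d,[(u,v.min()-.5),(u,v.max()+.5)],.024)[:,:2].round(4).tolist())
# rack
m=box(195,160,290,248)&(Z>.045)&(Z<.062); P=ray(d,px(m),.056); print('rack',m.sum(),rect(P),cv2.boxPoints(rect(P)))
for nm,uv in dict(padu=(322.7,207.4),padl=(329.4,240)).items(): print(nm,ray(d,[uv],.028))
m=box(310,195,430,250)&(V<80); 
n,l,s,c=cv2.connectedComponentsWithStats(m.astype(np.uint8))
for i in range(1,n):
    if s[i,4]>8: print('black',s[i],c[i],ray(d,[c[i]],.03)[0].round(4),np.median(Z[l==i]))
m=box(310,195,430,250)&(S>150)&(I[...,0]>130)
n,l,s,c=cv2.connectedComponentsWithStats(m.astype(np.uint8))
for i in range(1,n):
    if s[i,4]>8: print('red',s[i],c[i],rect(ray(d,px(l==i),.032)),np.median(Z[l==i]))
E
```

```text
table z 0.0015050447583593398 0.14064513074611243
stone 347 ((488.4544982910156, 467.0127258300781), (122.82837677001953, 50.668540954589844), 85.67337799072266) [0.45920198 0.40710138 0.024     ] [0.51417257 0.52812527 0.024     ] 0.02457461837392914
228 204 209 [[0.4962, 0.5281], [0.4784, 0.528]]
229 204 211 [[0.4962, 0.5252], [0.4724, 0.525]]
230 204 212 [[0.4961, 0.5222], [0.4694, 0.522]]
231 204 213 [[0.496, 0.5192], [0.4664, 0.5191]]
232 204 213 [[0.4959, 0.5163], [0.4663, 0.5161]]
233 204 213 [[0.4959, 0.5133], [0.4662, 0.5132]]
234 203 213 [[0.4988, 0.5104], [0.4662, 0.5102]]
235 203 211 [[0.4987, 0.5074], [0.472, 0.5073]]
245 198 214 [[0.5128, 0.4779], [0.4624, 0.4778]]
246 197 213 [[0.5157, 0.4749], [0.4653, 0.4749]]
247 197 214 [[0.5156, 0.472], [0.4622, 0.4719]]
248 197 214 [[0.5155, 0.469], [0.4622, 0.469]]
249 198 214 [[0.5124, 0.4661], [0.4621, 0.4661]]
250 198 214 [[0.5124, 0.4631], [0.462, 0.4631]]
251 198 214 [[0.5123, 0.4601], [0.4619, 0.4602]]
252 198 213 [[0.5122, 0.4572], [0.4648, 0.4572]]
262 198 214 [[0.5114, 0.4277], [0.4611, 0.4279]]
263 198 214 [[0.5113, 0.
[... 811 characters left out ...]
 212  12  15  98] [348.03061224 219.04081633] [0.4407 0.1783 0.03  ] 0.03047518681541453
black [327 238   5   5  20] [329.1 240. ] [0.3816 0.2345 0.03  ] 0.02846953093076022
red [326 206  19   8  55] [334.69090909 208.58181818] ((471.61419677734375, 214.66139221191406), (54.78898620605469, 12.374159812927246), 68.63079833984375) 0.023829516104833946
red [394 215   9  24  84] [397.91666667 226.46428571] ((415.5123596191406, 36.31805419921875), (68.5160903930664, 9.69150447845459), 9.605792999267578) 0.03218729409628948
red [332 227  16  14  59] [339.55932203 234.25423729] ((397.76239013671875, 202.8856964111328), (12.251051902770996, 57.05882263183594), 38.74821472167969) 0.023072320958670085
```

Run:
```python
from h import *
from scipy.spatial.transform import Rotation as Ro
d=dict(np.load('top0.npz')); W=world(d); Z=W[...,2]; V=cv2.cvtColor(d['img'],cv2.COLOR_RGB2HSV)[...,2]
print('tool axes\n',Ro.from_rotvec(arm.observe()['ee_rot']).as_matrix().round(3))
o=np.array([.4695,.0145]); ex=np.array([-.174,.985]); ey=np.array([-.985,-.174])
m=np.zeros(Z.shape,bool); m[198:245,375:425]=1; m&=(Z>.026)&(Z<.045)
v,u=np.nonzero(m); P=ray(d,np.c_[u,v],.034)[:,:2]-o; q=np.c_[P@ex,P@ey]*1000
for lo in range(-16,92,8):
    s=q[(q[:,1]>=lo)&(q[:,1]<lo+8),0]
    if len(s): s=np.sort(s); g=np.diff(s); print(lo,len(s),s.min().round(1),s.max().round(1),'gap',g.max().round(1), s[g.argmax()].round(1))
print(q[:,1].min(),q[:,1].max())
print('carv tip',ray(d,[(402,197)],.01),'divider',ray(d,[(311,159),(311,172),(356,165)],.0))
```

```text
tool axes
 [[-0.897  0.441 -0.   ]
 [ 0.441  0.897 -0.001]
 [-0.    -0.001 -1.   ]]
-16 58 -23.7 64.8 gap 2.8 -12.4
-8 98 -23.0 87.1 gap 3.4 78.0
0 95 -24.5 88.9 gap 5.0 82.7
8 74 -24.7 63.6 gap 2.8 13.2
16 34 -23.3 36.8 gap 12.5 14.6
24 32 -24.2 38.1 gap 28.1 -2.5
32 33 -25.0 37.2 gap 29.4 -1.8
40 33 -23.6 37.9 gap 28.7 -2.7
48 36 -25.1 38.3 gap 28.7 -2.9
56 34 -24.6 36.7 gap 29.3 -2.2
64 34 -24.0 37.4 gap 28.6 -2.4
72 33 -24.1 37.8 gap 29.9 -3.9
80 28 -23.5 35.6 gap 29.2 -2.6
88 5 -21.5 -6.9 gap 6.2 -21.5
-13.673600122934616 90.0870924877926
carv tip [[0.50409257 0.01661798 0.01      ]] divider [[0.62920515 0.28207361 0.        ]
 [0.58910213 0.28293795 0.        ]
 [0.60673865 0.14742574 0.        ]]
```

>>> jog_arm(rows=[[[2, -6, 0], [0, 0, 5], 1], [[4, -12, 0], [0, 0, 10], 1], [[6, -18, 0], [0, 0, 15], 1], [[8, -24, 0], [0, 0, 20], 1], [[10, -30, 0], [0, 0, 25], 1], [[12, -36, 0], [0, 0, 30], 1], [[13.5, -42, 0], [0, 0, 36], 1], [[15.3, -48, 0], [0, 0, 36], 1]])

```text
clock: 1.1
position: [0.4276, 0.0827, 0.2268]
ee_rot: [-0.272, 3.13, 0.0]
force: [2.4, -0.5, -0.5]
width: 1.0
gripper_force: 0.0
```

>>> jog_arm(rows=[[[0, -5, 0], [0, 0, 0], 1], [[0, -6.6, 0], [0, 0, 0], 1], [[0, -6.6, -4], [0, 0, 0], 1], [[0, -6.6, -8], [0, 0, 0], 1], [[0, -6.6, -12], [0, 0, 0], 1], [[0, -6.6, -12], [0, 0, 0], 1], [[0, -6.6, -12], [0, 0, 0], 1]])

```text
clock: 1.98
position: [0.4281, 0.0187, 0.1077]
ee_rot: [-0.269, 3.129, 0.0]
force: [-0.1, -0.0, 0.2]
width: 1.0
gripper_force: 0.0
```

Run:
```python
from h import *
d=grab('scene'); np.savez('scene1.npz',**d)
def proj(p): return cv2.projectPoints(np.array([p],float),np.array(d['rvec'],float),np.array(d['tvec'],float),d['K'],np.array(d['dist_coeffs'],float))[0].reshape(2)
for p in [(.485,.40,.024),(.48,.54,.024),(.468,.02,.018),(.43,.242,.02),(.429,.014,.034)]: print(p,proj(p))
c=d['img'][130:330,180:440,::-1]; cv2.imwrite('pics/s1.png',cv2.resize(c,None,fx=3,fy=3,interpolation=cv2.INTER_CUBIC))
```

```text
(0.485, 0.4, 0.024) [290.44724897 245.38999996]
(0.48, 0.54, 0.024) [251.27384102 274.83166008]
(0.468, 0.02, 0.018) [382.15549788 187.42743579]
(0.43, 0.242, 0.02) [344.53390363 227.14372996]
(0.429, 0.014, 0.034) [393.67152968 187.73854147]
```

View pics/s1.png

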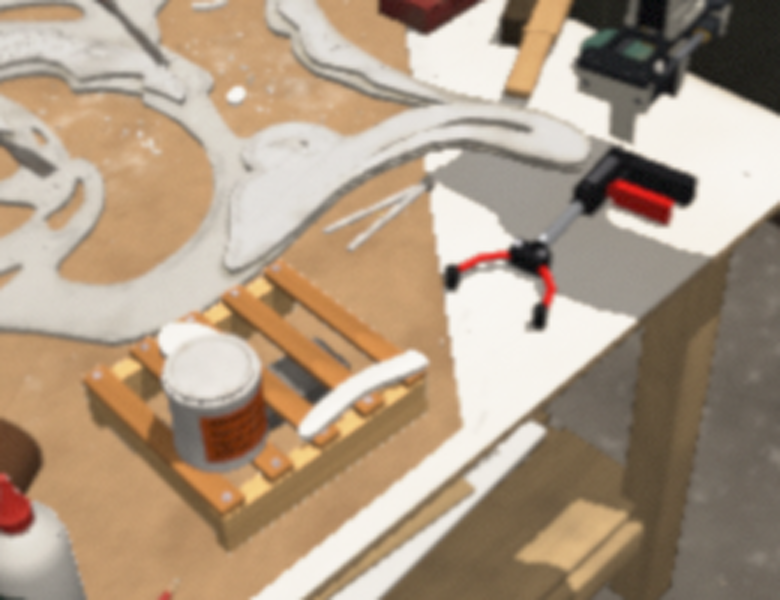

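The scene crop shows the stone between slats 4 and 5, with its near edge around crop (325-350, 338-362). I'll measure that from heights.

Run:
```python
from h import *
d=dict(np.load('scene1.npz')); W=world(d); I=d['img']
for v in range(240,258,1):
    print(v,[(u,*(W[v,u]*1000).round(0).astype(int).tolist(),int(I[v,u].mean()),int(I[v,u,0])-int(I[v,u,2])) for u in range(284,302,2)])
```

```text
240 [(284, 532, 383, 1, 158, 87), (286, 528, 379, 0, 159, 86), (288, 523, 376, 1, 158, 87), (290, 518, 373, 3, 139, 75), (292, 476, 401, 51, 108, 65), (294, 469, 400, 55, 123, 114), (296, 463, 398, 57, 135, 127), (298, 462, 392, 54, 134, 128), (300, 457, 389, 55, 133, 126)]
241 [(284, 526, 388, 4, 153, 82), (286, 524, 383, 2, 155, 84), (288, 520, 379, 2, 160, 88), (290, 516, 374, 1, 158, 83), (292, 477, 400, 46, 133, 63), (294, 466, 402, 55, 101, 88), (296, 462, 399, 56, 131, 122), (298, 457, 397, 58, 139, 130), (300, 454, 392, 56, 142, 133)]
242 [(284, 526, 388, 1, 145, 66), (286, 521, 385, 2, 144, 70), (288, 517, 381, 2, 159, 86), (290, 513, 377, 1, 161, 87), (292, 509, 373, 1, 154, 80), (294, 465, 403, 53, 110, 70), (296, 460, 401, 55, 112, 103), (298, 454, 400, 58, 137, 131), (300, 449, 397, 59, 148, 138)]
243 [(284, 504, 406, 25, 134, 57), (286, 499, 403, 26, 118, 35), (288, 515, 383, 1, 148, 72), (290, 509, 381, 3, 161, 87), (292, 507, 375, 1, 160, 88), (294, 504, 370, -1, 141, 76), (296, 458, 403, 54, 99, 73), (298, 451, 402, 58, 127, 119), (300, 448, 398, 57, 147, 139)]
244 [
[... 3153 characters left out ...]
(292, 432, 442, 57, 144, 136), (294, 429, 437, 55, 143, 129), (296, 425, 435, 56, 172, 88), (298, 413, 438, 67, 219, 34), (300, 411, 434, 65, 239, 10)]
256 [(284, 469, 438, 23, 70, 24), (286, 442, 454, 55, 87, 74), (288, 437, 451, 57, 131, 124), (290, 436, 445, 53, 147, 139), (292, 432, 442, 53, 147, 136), (294, 425, 441, 57, 161, 112), (296, 421, 438, 58, 217, 40), (298, 413, 439, 64, 239, 11), (300, 410, 435, 63, 243, 8)]
257 [(284, 465, 441, 24, 69, 12), (286, 444, 452, 47, 72, 39), (288, 436, 452, 53, 104, 97), (290, 428, 452, 60, 144, 135), (292, 427, 446, 56, 158, 121), (294, 425, 442, 54, 198, 63), (296, 414, 444, 64, 238, 15), (298, 408, 443, 67, 243, 8), (300, 404, 440, 68, 243, 7)]
```

Run:
```python
from h import *
d=grab('top'); np.savez('top1.npz',**d); I=d['img']
c=I[190:250,310:430,::-1]; cv2.imwrite('pics/t1.png',cv2.resize(c,None,fx=6,fy=6,interpolation=cv2.INTER_CUBIC))
```

```text
(no output)
```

View pics/t1.png

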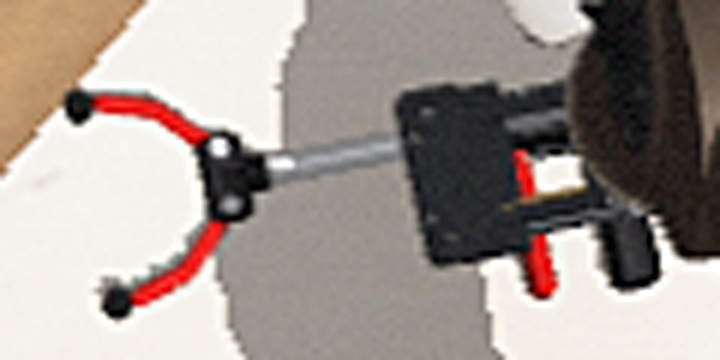

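The stone's near edge is at y≈0.401, centred at x≈0.483 with its axis at about 85.7°. The gripper sits over the grip and trigger, so I'll descend.

>>> jog_arm(rows=[[[0, -0.4, -3], [0, 0, 0], 1], [[0, -0.4, -6], [0, 0, 0], 1], [[0, -0.4, -8], [0, 0, 0], 1], [[0, -0.4, -9.2], [0, 0, 0], 1], [[0, -0.4, -10], [0, 0, 0], 1], [[0, -0.4, -10], [0, 0, 0], 1]])

```text
clock: 2.82
position: [0.4278, 0.0148, 0.0069]
ee_rot: [-0.269, 3.13, 0.0]
force: [0.6, 0.3, 0.7]
width: 1.003
gripper_force: 0.0
```

>>> jog_arm(rows=[[[0, 0, 0], [0, 0, 0], 0.68], [[0, 0, 0], [0, 0, 0], 0.66], [[0, 0, 0], [0, 0, 0], 0.64], [[0, 0, 0], [0, 0, 0], 0.62], [[0, 0, 0], [0, 0, 0], 0.6], [[0, 0, 0], [0, 0, 0], 0.6]], newtons=5)

```text
clock: 3.58
position: [0.4278, 0.0146, 0.007]
ee_rot: [-0.269, 3.13, -0.0]
force: [0.1, -1.0, 6.4]
width: 0.676
gripper_force: 5.0
```

```bash
cat >> h.py <<'E'
def pads(d,lo,hi):
    V=cv2.cvtColor(d['img'],cv2.COLOR_RGB2HSV)[...,2]; m=np.zeros(V.shape,np.uint8); m[lo[1]:hi[1],lo[0]:hi[0]]=(V<80)[lo[1]:hi[1],lo[0]:hi[0]]
    n,l,s,c=cv2.connectedComponentsWithStats(m)
    return [(int(s[i,4]),ray(d,[c[i]],.027)[0][:2].round(4).tolist()) for i in range(1,n) if s[i,4]>6]
E
python3 - <<'E'
from h import *
d=grab('top'); np.savez('top2.npz',**d); print(pads(d,(310,195),(360,250))); print(arm.observe()['position'])
E
```

```text
[(21, [0.4782, 0.2525]), (104, [0.4417, 0.1796]), (18, [0.3826, 0.2362])]
[0.4277395  0.01456266 0.00694128]
```

>>> jog_arm(rows=[[[0, 0.4, 0], [0, 0, -1.5], 0.6], [[0, 0.9, 0], [0, 0, -3.5], 0.6], [[0, 1.4, 0], [0, 0, -5.5], 0.6], [[0, 1.9, 0], [0, 0, -7.5], 0.6], [[0, 2.4, 0], [0, 0, -9.5], 0.6], [[0, 2.9, 0], [0, 0, -11.5], 0.6], [[0, 3.4, 0], [0, 0, -13.2], 0.6], [[0, 4, 0], [0, 0, -14], 0.6]])

```text
clock: 4.62
position: [0.4278, 0.054, 0.0069]
ee_rot: [0.119, 3.139, -0.001]
force: [-0.2, -5.1, 6.3]
width: 0.672
gripper_force: 5.0
```

>>> jog_arm(rows=[[[0, 0.8, 0], [0, 0, 0], 0.6], [[0, 1.6, 0], [0, 0, 0], 0.6], [[0, 2.4, 0], [0, 0, 0], 0.6], [[0, 3.2, 0], [0, 0, 0], 0.6], [[0, 4.0, 0], [0, 0, 0], 0.6], [[0, 4.8, 0], [0, 0, 0], 0.6], [[0, 5.4, 0], [0, 0, 0], 0.6], [[0, 5.4, 0], [0, 0, 0], 0.6]])

```text
clock: 5.62
position: [0.4277, 0.109, 0.0069]
ee_rot: [0.116, 3.139, 0.0]
force: [-0.5, -0.5, 5.7]
width: 0.677
gripper_force: 5.0
```

Run:
```python
from h import *
d=grab('top'); save(d,'top3.png'); np.savez('top3.npz',**d); print(pads(d,(283,180),(345,250))); o=arm.observe();print(o['position'],o['ee_rot'],o['width'])
c=d['img'][145:260,190:430,::-1]
cv2.imwrite('pics/crop3.png',cv2.resize(c,None,fx=3.3,fy=3.3,interpolation=cv2.INTER_CUBIC))
```

```text
[(20, [0.5345, 0.3278]), (98, [0.4806, 0.2654]), (106, [0.4459, 0.1941]), (19, [0.4374, 0.3355])]
[0.42768923 0.1089785  0.00689295] [1.15616602e-01 3.13915269e+00 2.98149530e-04] 0.6766784760168266
```

View pics/crop3.png

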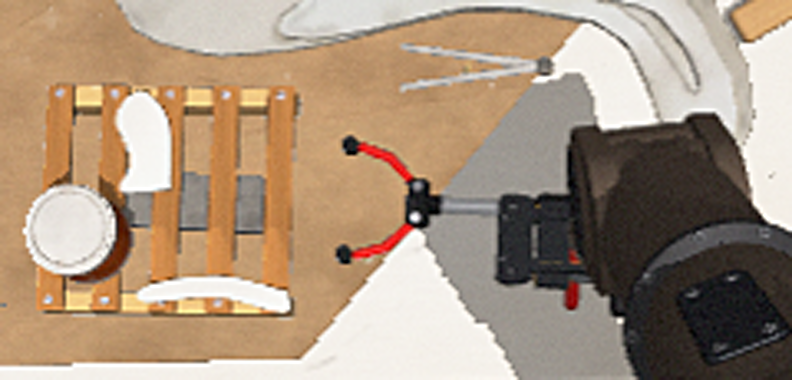

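The jaws are aligned (axis 85.5°, midpoint (0.486, 0.332)) and the dividers haven't moved. I'll advance under the rack.

>>> jog_arm(rows=[[[-0.2, 0.7, 0], [0, 0, 0], 0.6], [[-0.2, 1.4, 0], [0, 0, 0], 0.6], [[-0.2, 2.1, 0], [0, 0, 0], 0.6], [[-0.2, 2.8, 0], [0, 0, 0], 0.6], [[-0.2, 3.5, 0], [0, 0, 0], 0.6], [[-0.2, 4.2, 0], [0, 0, 0], 0.6], [[-0.2, 4.9, 0], [0, 0, 0], 0.6], [[-0.2, 5.5, 0], [0, 0, 0], 0.6]])

```text
clock: 6.68
position: [0.4253, 0.1634, 0.0068]
ee_rot: [-0.116, -3.139, 0.001]
force: [1.2, -6.2, 7.9]
width: 0.674
gripper_force: 5.0
```

>>> jog_arm(rows=[[[0, 0.6, 0], [0, 0, 0], 0.6], [[0, 1.2, 0], [0, 0, 0], 0.6], [[0, 1.8, 0], [0, 0, 0], 0.6], [[0, 2.4, 0], [0, 0, 0], 0.6], [[0, 3.0, 0], [0, 0, 0], 0.6], [[0, 3.0, 0], [0, 0, 0], 0.6], [[0, 3.0, 0], [0, 0, 0], 0.6]])

```text
clock: 7.55
position: [0.4252, 0.1942, 0.0068]
ee_rot: [-0.115, -3.139, -0.0]
force: [-1.6, -1.3, 5.1]
width: 0.671
gripper_force: 5.0
```

Run:
```python
from h import *
d=grab('top'); np.savez('top4.npz',**d); o=arm.observe();print(o['position'],o['ee_rot'],o['width'],o['force'])
print(pads(d,(255,180),(345,250)))
c=d['img'][150:250,200:340,::-1]
cv2.imwrite('pics/crop4.png',cv2.resize(c,None,fx=5.5,fy=5.5,interpolation=cv2.INTER_CUBIC))
```

```text
[0.42522926 0.19418785 0.00678974] [-1.14985569e-01 -3.13918963e+00 -2.59443922e-04] 0.6757853456921591 [-0.28261368 -2.06939096  5.59479631]
[(1349, [0.454, 0.2303]), (20, [0.5315, 0.4125]), (93, [0.4776, 0.3505]), (8, [0.4591, 0.4202]), (19, [0.4346, 0.4203])]
```

View pics/crop4.png

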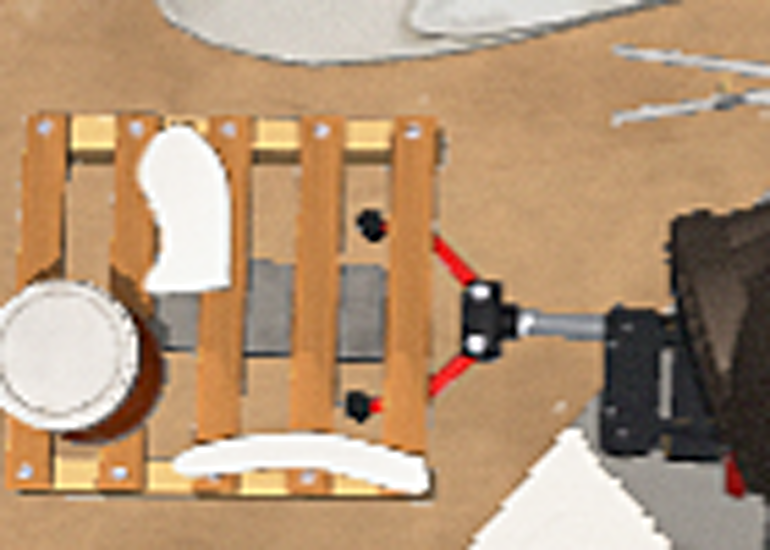

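The pads straddle the stone, visible at crop (370, 224) and (358, 406) with the stone spanning rows 262-357 at x 340-385. I'll shift 2 mm in x, then squeeze gradually.

>>> jog_arm(rows=[[[0.1, 0, 0], [0, 0, 0], 0.65], [[0.2, 0, 0], [0, 0, 0], 0.63], [[0.2, 0, 0], [0, 0, 0], 0.61], [[0.2, 0, 0], [0, 0, 0], 0.59], [[0.2, 0, 0], [0, 0, 0], 0.57], [[0.2, 0, 0], [0, 0, 0], 0.56], [[0.2, 0, 0], [0, 0, 0], 0.55], [[0.2, 0, 0], [0, 0, 0], 0.54]], newtons=12)

```text
clock: 8.6
position: [0.4264, 0.193, 0.0066]
ee_rot: [-0.116, -3.138, 0.002]
force: [-1.8, -5.9, 8.2]
width: 0.566
gripper_force: 12.0
```

>>> jog_arm(rows=[[[0, 0, 0], [0, 0, 0], 0.53], [[0, 0, 0], [0, 0, 0], 0.52], [[0, 0, 0], [0, 0, 0], 0.51], [[0, 0, 0], [0, 0, 0], 0.5], [[0, 0, 0], [0, 0, 0], 0.49]], newtons=14)

```text
clock: 9.22
position: [0.4265, 0.193, 0.0066]
ee_rot: [-0.116, -3.138, 0.002]
force: [-1.3, -5.4, 7.9]
width: 0.558
gripper_force: 14.0
```

>>> jog_arm(rows=[[[0, 0, 0], [0, 0, 0], 0.48], [[0, 0, 0], [0, 0, 0], 0.48], [[0, 0, 0], [0, 0, 0], 0.48]], newtons=20)

```text
clock: 9.6
position: [0.4264, 0.193, 0.0067]
ee_rot: [-0.115, -3.138, 0.002]
force: [-2.2, -6.2, 9.8]
width: 0.55
gripper_force: 20.0
```

>>> jog_arm(rows=[[[0, 0, 0], [0, 0, 0], 0.47], [[0, 0, 0], [0, 0, 0], 0.47], [[0, 0, 0], [0, 0, 0], 0.47]], newtons=26)

```text
clock: 9.98
position: [0.4264, 0.193, 0.0067]
ee_rot: [-0.115, -3.138, 0.002]
force: [-2.1, -7.1, 8.3]
width: 0.545
gripper_force: 26.0
```

>>> jog_arm(rows=[[[0, 0, 0], [0, 0, 0], 0.46], [[0, 0, 0], [0, 0, 0], 0.46], [[0, 0, 0], [0, 0, 0], 0.46], [[0, 0, 0], [0, 0, 0], 0.46]], newtons=31)

```text
clock: 10.48
position: [0.4264, 0.193, 0.0067]
ee_rot: [-0.114, -3.138, 0.002]
force: [-1.6, -6.4, 8.1]
width: 0.548
gripper_force: 31.0
```

Run:
```python
from h import *
d=grab('top'); np.savez('top5.npz',**d); o=arm.observe();print(o['position'],o['ee_rot'],o['width'],o['force'])
print(pads(d,(255,180),(345,250)))
c=d['img'][150:250,200:340,::-1]
cv2.imwrite('pics/crop5.png',cv2.resize(c,None,fx=5.5,fy=5.5,interpolation=cv2.INTER_CUBIC))
```

```text
[0.42639103 0.1929504  0.00666403] [-1.14471381e-01 -3.13766587e+00  2.21650150e-03] 0.5438016929959246 [-3.24024189 -6.55723328  9.23506092]
[(1312, [0.456, 0.2293]), (16, [0.5173, 0.4238]), (93, [0.4799, 0.355]), (21, [0.454, 0.4251])]
```

View pics/crop5.png

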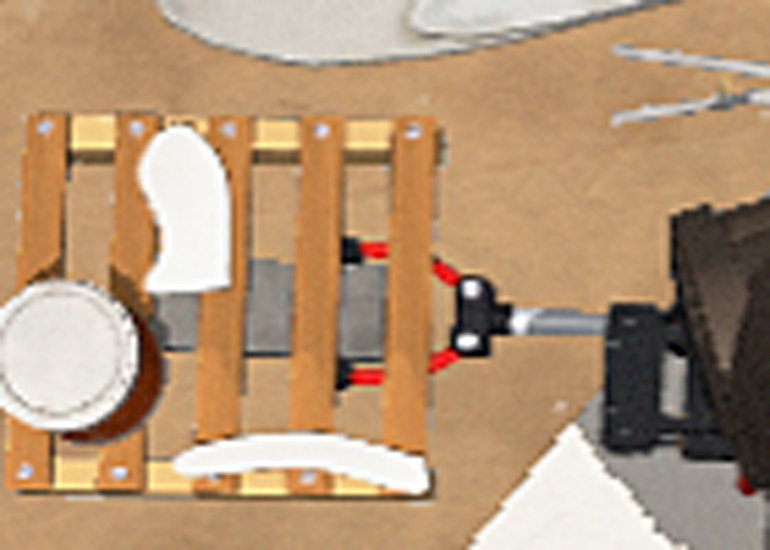

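Both pads press the stone's sides (crop (350, 250) and (343, 378)). I'll draw it out gently.

>>> jog_arm(rows=[[[0, -0.1, 0], [0, 0, 0], 0.46], [[0, -0.3, 0], [0, 0, 0], 0.46], [[0, -0.6, 0], [0, 0, 0], 0.46], [[0, -0.9, 0], [0, 0, 0], 0.46], [[-0.1, -1.2, 0], [0, 0, 0], 0.46], [[-0.1, -1.5, 0], [0, 0, 0], 0.46], [[-0.1, -1.8, 0], [0, 0, 0], 0.46], [[-0.1, -2.1, 0], [0, 0, 0], 0.46]])

```text
clock: 11.52
position: [0.4266, 0.1725, 0.0068]
ee_rot: [0.115, 3.139, 0.0]
force: [0.6, 3.7, 1.3]
width: 0.543
gripper_force: 31.0
```

>>> jog_arm(rows=[[[0, -0.4, 0], [0, 0, 0], 0.46], [[0, -0.8, 0], [0, 0, 0], 0.46], [[-0.1, -1.2, 0], [0, 0, 0], 0.46], [[-0.1, -1.6, 0], [0, 0, 0], 0.46], [[-0.1, -2.0, 0], [0, 0, 0], 0.46], [[-0.1, -2.4, 0], [0, 0, 0], 0.46], [[-0.2, -2.8, 0], [0, 0, 0], 0.46], [[-0.2, -3.2, 0], [0, 0, 0], 0.46]])

```text
clock: 12.52
position: [0.4244, 0.1404, 0.0067]
ee_rot: [-0.115, -3.139, 0.0]
force: [0.6, 4.0, 0.9]
width: 0.542
gripper_force: 31.0
```

```bash
cat >> h.py <<'E'
def stone(d,u0,u1):
    W=world(d); Z=W[...,2]; hsv=cv2.cvtColor(d['img'],cv2.COLOR_RGB2HSV)
    m=np.zeros(Z.shape,bool); m[190:225,u0:u1]=1; m&=(Z>.014)&(Z<.034)&(hsv[...,1]<60)&(hsv[...,2]>75)&(hsv[...,2]<170)
    v,u=np.nonzero(m); P=ray(d,np.c_[u,v],.024); return m.sum(),rect(P),P.min(0)[:2].round(3),P.max(0)[:2].round(3)
E
python3 - <<'E'
from h import *
d=grab('top'); o=arm.observe();print(o['position'],o['width'],o['force'])
print(pads(d,(255,180),(345,250))); print(stone(d,225,310))
E
```

```text
[0.42441306 0.1398086  0.00672471] 0.541771794762712 [ 0.34395766  3.48682955 -0.11819513]
[(19, [0.5167, 0.3725]), (94, [0.4782, 0.3023]), (362, [0.444, 0.2124]), (17, [0.4516, 0.3768])]
(np.int64(456), ((482.5435485839844, 389.6753234863281), (78.78902435302734, 177.4738006591797), 3.254072666168213), array([0.444, 0.302]), array([0.523, 0.478]))
```

>>> jog_arm(rows=[[[0, -0.5, 0], [0, 0, 0], 0.46], [[0, -1, 0], [0, 0, 0], 0.46], [[-0.1, -1.5, 0], [0, 0, 0], 0.46], [[-0.1, -2.0, 0], [0, 0, 0], 0.46], [[-0.1, -2.5, 0], [0, 0, 0], 0.46], [[-0.1, -3, 0], [0, 0, 0], 0.46], [[-0.2, -3.5, 0], [0, 0, 0], 0.46], [[-0.2, -4, 0], [0, 0, 0], 0.46]])

```text
clock: 13.58
position: [0.4225, 0.1003, 0.0067]
ee_rot: [-0.115, -3.139, 0.0]
force: [-0.1, 4.3, 0.7]
width: 0.539
gripper_force: 31.0
```

>>> jog_arm(rows=[[[0, -0.5, 0], [0, 0, 0], 0.46], [[0, -1, 0], [0, 0, 0], 0.46], [[-0.1, -1.5, 0], [0, 0, 0], 0.46], [[-0.1, -2.0, 0], [0, 0, 0], 0.46], [[-0.1, -2.5, 0], [0, 0, 0], 0.46], [[-0.1, -3, 0], [0, 0, 0], 0.46], [[-0.2, -3.5, 0], [0, 0, 0], 0.46], [[-0.2, -4, 0], [0, 0, 0], 0.46]])

```text
clock: 14.58
position: [0.4204, 0.0603, 0.0067]
ee_rot: [-0.115, -3.139, -0.0]
force: [0.5, 3.8, 1.3]
width: 0.545
gripper_force: 31.0
```

>>> jog_arm(rows=[[[0, -0.5, 0], [0, 0, 0], 0.46], [[0, -1, 0], [0, 0, 0], 0.46], [[-0.1, -1.5, 0], [0, 0, 0], 0.46], [[-0.1, -2.0, 0], [0, 0, 0], 0.46], [[-0.2, -2.5, 0], [0, 0, 0], 0.46], [[-0.3, -3, 0], [0, 0, 0], 0.46], [[-0.3, -3.5, 0], [0, 0, 0], 0.46], [[-0.3, -4, 0], [0, 0, 0], 0.46]])

```text
clock: 15.58
position: [0.4174, 0.0204, 0.0067]
ee_rot: [-0.114, -3.139, -0.0]
force: [0.2, 3.8, 1.1]
width: 0.545
gripper_force: 31.0
```

Run:
```python
from h import *
d=grab('top'); o=arm.observe();print(o['position'],o['width'],o['force'])
print(pads(d,(255,180),(350,250))); print(stone(d,268,325))
c=d['img'][145:260,190:430,::-1]
cv2.imwrite('pics/crop6.png',cv2.resize(c,None,fx=3.3,fy=3.3,interpolation=cv2.INTER_CUBIC))
```

```text
[0.41735749 0.01971482 0.00673919] 0.5435469320476282 [0.82836209 2.3195253  1.21300008]
[(18, [0.5099, 0.2531]), (87, [0.4709, 0.185]), (7, [0.4605, 0.3633]), (11, [0.4561, 0.3052]), (31, [0.4467, 0.2565])]
(np.int64(758), ((474.989990234375, 311.572021484375), (131.4792022705078, 64.81094360351562), 85.22975158691406), array([0.438, 0.246]), array([0.511, 0.378]))
```

View pics/crop6.png

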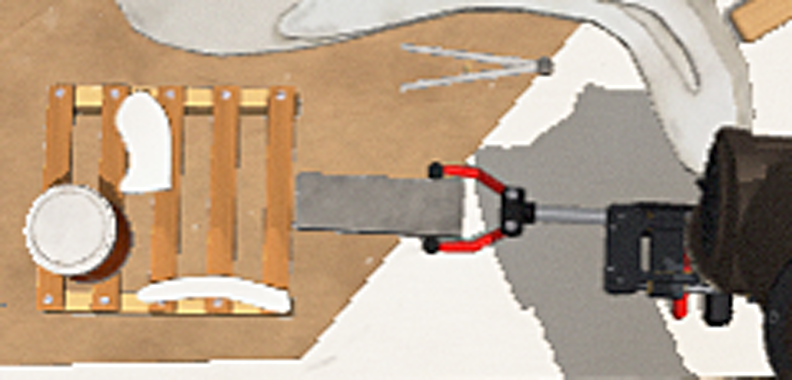

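The stone is nearly out, with its far end at the rack front (crop x ≈ 297). I'll pull 2.4 cm more.

>>> jog_arm(rows=[[[0, -0.4, 0], [0, 0, 0], 0.46], [[-0.1, -0.8, 0], [0, 0, 0], 0.46], [[-0.1, -1.2, 0], [0, 0, 0], 0.46], [[-0.2, -1.6, 0], [0, 0, 0], 0.46], [[-0.3, -2.0, 0], [0, 0, 0], 0.46], [[-0.3, -2.4, 0], [0, 0, 0], 0.46], [[-0.3, -2.4, 0], [0, 0, 0], 0.46], [[-0.3, -2.4, 0], [0, 0, 0], 0.46]])

```text
clock: 16.62
position: [0.4144, -0.004, 0.0067]
ee_rot: [-0.116, -3.139, 0.001]
force: [-0.5, -2.1, 1.4]
width: 0.54
gripper_force: 31.0
```

Run:
```python
from h import *
d=grab('top'); o=arm.observe();print(o['position'],o['width'],o['force'])
W=world(d); hsv=cv2.cvtColor(d['img'],cv2.COLOR_RGB2HSV)
for v in range(199,214,3):
    u=np.arange(270,345); m=(W[v,u,2]>.014)&(W[v,u,2]<.034)&(hsv[v,u,1]<70); k=u[m]; print(v,k.min(),k.max(),ray(d,[(k.min()-.5,v),(k.max()+.5,v)],.024)[:,:2].round(4).tolist())
```

```text
[ 0.41439549 -0.00399294  0.0067124 ] 0.5442214225398637 [-0.14623029 -3.08597058  1.87161508]
199 289 332 [[0.5048, 0.3498], [0.5014, 0.2213]]
202 289 339 [[0.496, 0.35], [0.492, 0.2011]]
205 288 339 [[0.4872, 0.353], [0.4831, 0.2014]]
208 288 339 [[0.4783, 0.3531], [0.4743, 0.2017]]
211 288 339 [[0.4695, 0.3533], [0.4655, 0.202]]
```

The far end is at y = 0.353, about 22 mm clear of the rack. Now I'll release slowly.

>>> jog_arm(rows=[[[0, 0, 0], [0, 0, 0], 0.56], [[0, 0, 0], [0, 0, 0], 0.59], [[0, 0, 0], [0, 0, 0], 0.62], [[0, 0, 0], [0, 0, 0], 0.65], [[0, 0, 0], [0, 0, 0], 0.68], [[0, 0, 0], [0, 0, 0], 0.72], [[0, 0, 0], [0, 0, 0], 0.8], [[0, 0, 0], [0, 0, 0], 0.9]])

```text
clock: 17.68
position: [0.4147, -0.0033, 0.0068]
ee_rot: [0.115, 3.139, 0.0]
force: [0.5, -0.2, 0.4]
width: 0.86
gripper_force: 0.0
```

>>> jog_arm(rows=[[[0, 0, 0], [0, 0, 0], 0.95], [[0, 0, 0.5], [0, 0, 0], 0.95], [[0, 0, 1.5], [0, 0, 0], 0.95], [[0, 0, 3], [0, 0, 0], 0.95], [[0, 0, 6], [0, 0, 0], 0.95], [[0, 0, 10], [0, 0, 0], 0.95], [[0, 0, 15], [0, 0, 0], 0.95], [[0, 0, 15], [0, 0, 0], 0.95]])

```text
clock: 18.68
position: [0.4168, -0.0031, 0.1604]
ee_rot: [0.114, 3.133, 0.003]
force: [0.3, 0.1, -0.6]
width: 0.948
gripper_force: 0.0
```

Run:
```python
from h import *
d=grab('top'); o=arm.observe();print(o['position'],o['width'],o['force'])
print(pads(d,(300,180),(360,250)))
W=world(d); hsv=cv2.cvtColor(d['img'],cv2.COLOR_RGB2HSV)
for v in (203,207,211):
    u=np.arange(270,345); m=(W[v,u,2]>.014)&(W[v,u,2]<.034)&(hsv[v,u,1]<70); k=u[m]; print(v,ray(d,[(k.min()-.5,v),(k.max()+.5,v)],.024)[:,:2].round(4).tolist())
c=d['img'][145:260,190:430,::-1]
cv2.imwrite('pics/crop7.png',cv2.resize(c,None,fx=3.3,fy=3.3,interpolation=cv2.INTER_CUBIC))
```

```text
[ 0.41559113 -0.00305066  0.15862528] 0.9507093431100179 [-0.84858513  0.76774529 -0.45906506]
[(23, [0.5203, 0.2157]), (80, [0.4668, 0.1562]), (12, [0.4522, 0.2662]), (7, [0.448, 0.2185]), (21, [0.4234, 0.2239])]
203 [[0.493, 0.35], [0.489, 0.2012]]
207 [[0.4813, 0.3531], [0.4773, 0.2016]]
211 [[0.4695, 0.3533], [0.4655, 0.202]]
```

View pics/crop7.png

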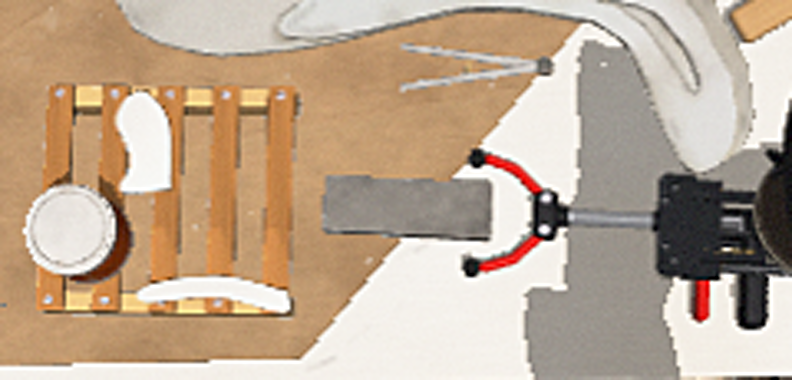

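The jaws are fully open (pads 97 mm apart) and clear of the stone. The stone is in the open, the rack and dividers are undisturbed, and the gripper is free, so I'm handing in.

```bash
python3 -c "
from cell import arm
print(arm.sign_off())"
```

```text
the job is handed in; nothing more can be done
None
```

I drew the stone out with the reacher and handed the job in: it lies about 22 mm in front of the rack with the jaws open and off it, and the rack, the pieces on it and the dividers look unmoved in the last picture; sign-off returned no verdict.

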